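# Change the clogged bayonet filter of the envelope conveyor's vacuum unit

## Robot

A 6-joint arm with a two-finger parallel gripper is mounted at the origin on the work surface. World frame = base frame: x ahead of the robot, y to its left, z up, the work surface at z = 0. Lengths are in mm, angles in rad, forces in N, time in s.
With the tool pointing down it reaches from about 400 to 925 mm from the base axis. Payload 12.5 kg.
Tool frame: the origin (TCP) lies between the finger pads; the fingertips stand env.tip_extent ahead of it and the grasp point (between the pads) lies 11 mm behind it (env.tip_extent is the distance from the TCP to the fingertips, in mm); z points along the fingers, y is the line along which they close (so a half turn about z gives the same grasp; the last joint's range is limited). The gripper opens to 95 mm and grips with 3 to 60 N. Pads are 20 mm wide; open, the fingers measure 119 mm over their backs; the gripper's body (75 mm by 180 mm) begins 59 mm behind the grasp point.
Start: joints at [1.085, 0.491, 1.559, -0, 1.092, -0.106], TCP at [231.695, 580.488, 194.061] pointing down, gripper open.
Joint ranges: [-3.1, 3.1], [-0.84, 2.19], [0.05, 2.79], [-1.13, 4.28], [0.06, 2.93], [-2.69, 2.69]. Speed limits (rad/s): [2.22, 2.22, 2.79, 3.14, 3.14, 3.14].

## Interface

Orientations are given as [roll, pitch, yaw] about the fixed x, y, z axes, in that order (R = Rz(yaw) Ry(pitch) Rx(roll)).
In Python, from cell import env gives the robot as it stands.
- The arm moves only by the tool carry_out, never from a script. Its argument "motion" is a list of rows, each a list of 5 numbers: the shift along the tool's x, y, z in mm, then the turn about the tool's z in degrees, then the closure, from 0 (fully open) to 1 (shut). A call has 1 to 12 rows; each row shifts and turns the commanded pose from where the row before left it, along the tool's axes as they then stand; what a row does not reach is not made up. A row lasts 1/10 s, in which the tool goes at most 50 mm and 8.59 degrees, less where a joint would pass 70% of its speed; a pose out of reach is approached as far as the arm can. A call with a gripper value outside its range is refused whole. The fingers move at their own pace and stop on an object; the grip force is fixed at half the most. Time passes only in rows, so rows that do not move let the fingers close. It gives the time, the measured TCP pose, the force, the opening and the grip force at its end, in the units of the state.
- env.state(): the state, without advancing time (a new reading comes with each control period).
- env.read_camera(name): name is "scene" or "side" or "wrist"; returns a dict with "color" (480x640x3 uint8, red, green, blue), "K" (3x3 intrinsics, pixels), "R" (3x3) and "t" (3): a world point X has camera coordinates R X + t; the wrist camera has in their place "hand_eye" (4x4, takes a point from camera to tool coordinates, whose origin is the TCP and whose axes are the flange's). Camera axes: x right, y down, z forward; pixel columns grow to the right and rows downward; lengths in mm; the calibration is good to about 2 mm. The wrist camera is an equidistant fisheye: a pixel r from the principal point sees the ray r / f radians off the axis. A picture is of the moment at which its call begins: read the wrist's pose just before it. There is no depth.
- env.job_done(): hands the job in; it is judged then, once.
The state is a dict: "t": time; "joints": joint angles; "qvel": joint speeds; "tau": joint torques, N m; "eef_pos": TCP position; "tcp_rot": TCP orientation; "ft_force": force on the tool from outside, world axes, zero at the start; "moment": the same for the moment, N m; "opening": opening from 0.0 (shut) to 1.0 (fully open); "grip_force": force on a finger pad.
Only numpy, scipy, OpenCV 4.12 (cv2) and the standard library are available. Lean on these libraries where they do the work, as an engineer would, in place of code of your own. Each camera call takes 0.05 s, during which the arm holds its last target. There are 200 camera calls.

## Task

One of the two filters on the vacuum unit is clogged (its pleats are brown): turn it anticlockwise to its open stop, lift it out, and stand it upright in the grey used tray so that it sheds no dust. Then take the new filter from its carton, set it fully home in the empty port and turn it clockwise past the click until it is locked. Keep both filters upright while you carry them, leave the good filter locked as it is, and the other things on the bench where they are.

Things in the scene. Friction and masses are not known exactly. Their poses are not given: they have to be found in the camera images.
- old_filter: The clogged filter cartridge, BROWN pleats, blue cap and finger bar, at the start locked in either port. 84 mm tall, 68 mm across its black flange (z 14 to 20 mm), conical pleats above it to z 54 mm, cap 47 mm across to z 60 mm, bar on top. About 0.16 kg. Origin: centre of the foot's underside; z up, x along bar and lugs; a half turn about z changes nothing.
- old_bar (a point): Middle of old_filter's finger bar, 72 mm above its origin. Bar: 48 mm long along the filter's x axis, 12 mm thick (y), 24 mm tall (filter z 60 to 84 mm).
- good_filter: A sound filter with white pleats, same shape as old_filter, locked in the other port; leave it alone.
- new_filter: The new filter, WHITE pleats, same shape, mass and origin as old_filter, standing loose in its carton, bar in any direction. Its foot is 36 mm across, z 0 to 14 mm, with two bayonet lugs, one each way, along x (52 mm over both, 14 mm wide, z 2 to 7 mm); two click noses on the flange's rim.
- new_bar (a point): Middle of new_filter's finger bar, 72 mm above its origin; bar as on old_filter.
- vac_unit: Vacuum unit, fixed: white enclosure 150 mm (x) by 280 mm (y), deck 100 mm high; motor and blower behind it (+x side, 72 to 205 mm from the origin, up to 153 mm high), control panel in front (-x). Black dashes beside each port mark the bar's open direction (along the unit's x axis), green dashes its locked direction. Origin: centre of its underside, on the table.
- port_left (a point): Centre of the left (+y) bayonet port on its seat face, 100 mm above the table; axes as vac_unit. Opening: 40 mm hole with two facing slots along x, 58 mm over both, 21 mm wide. A filter enters with its bar along x and is home when its flange rests on the seat, its origin 14 mm below this point; about 2 mm side play.
- port_right (a point): Same for the right (-y) port. In both, a home filter turns 75 degrees clockwise seen from above from open (bar along x) to its locked stop, and back anticlockwise to the open stop, about 4 degrees past x, where it lifts out. From 52 to 72 degrees it clicks over spring catches (about 0.3 N m).
- carton: Fixed open cardboard box 105 x 105 x 45 mm, walls and floor 4 mm. Origin: centre of its underside.
- used_tray: Fixed open grey plastic tray for used filters, empty, 180 mm (x) by 150 mm (y), 45 mm high, walls and floor 4 mm. Origin: centre of its underside.
- feed_wheel: Bystander: black rubber feed wheel with aluminium hub lying flat, 60 mm across, 22 mm high. Origin: centre of its underside.
- tape_roll: Bystander: roll of brown tape lying flat, 96 mm across, 48 mm high. Origin: centre of its underside.
- screwdriver: Bystander: screwdriver lying on the bench. Origin: under its middle.
- spray_can: Bystander: can 52 mm across, 150 mm tall, standing. Origin: centre of its underside.
- envelopes: Bystander: stack of white envelopes 112 x 225 x 45 mm. Origin: centre of its underside.
- mug: Bystander: blue mug 76 mm across, 90 mm tall. Origin: centre of its underside.

How it is judged:
By the outcome, as a careful person would: the job done as asked, in the order asked, and still so for the second after the job is handed in, with the robot touching nothing.
It also fails if it takes over 58 s, if anything falls off the work surface, if the arm or the gripper's body presses on something with over 40 N, if the wrist force passes 120 N, or if a joint passes its speed limit or range.

## Working session

There is one attempt and no reset: what is moved stays moved. The work goes in short steps, Python scripts to look and compute and a tool call to move; the robot and the scene stay as the last step left them, time stands still between calls to the robot, and variables do not carry over. Pictures are saved under pics/ and viewed, at most 11 in all, crops included, and the job is handed in when it is done.

Besides the shell and the picture viewer there is one more tool, called in YAML: its name, and indented under it one key for each argument. carry_out: Moves the arm, as the interface text tells. Its arguments: {"type":"object","properties":{"motion":{"type":"array"}},"required":["motion"]}

```bash
ls; mkdir -p pics; python3 - <<'E'
from cell import env
import cv2,numpy as np
s=env.state();print(s,env.tip_extent)
for n in ["scene","side","wrist"]:
    c=env.read_camera(n);np.savez(f"pics/{n}0.npz",**c)
    cv2.imwrite(f"pics/{n}0.png",c["color"][:,:,::-1])
    print(n,{k:np.round(v,3).tolist() for k,v in c.items() if k!="color"})
E
```

```text
pics
{'t': 0.0, 'joints': array([ 1.08537778e+00,  4.91536653e-01,  1.55943855e+00,  4.87637155e-06,
        1.09171105e+00, -1.05578620e-01]), 'qvel': array([-6.34145763e-04, -4.69409617e-05,  1.22635282e-03, -2.25586122e-03,
       -1.50114141e-04,  6.16206104e-04]), 'tau': array([ 2.34431551e-03, -6.12640572e+01, -2.58185953e+01,  6.94805779e-02,
        4.81003826e-02, -1.09304253e-04]), 'eef_pos': array([231.57369007, 580.23129032, 193.47974968]), 'tcp_rot': array([-3.14050560e+00, -1.19547258e-04,  2.76175041e+00]), 'ft_force': array([0.73785092, 0.14216877, 0.46024794]), 'moment': array([-0.00022095,  0.01861093, -0.00614785]), 'grip_force': 0.0, 'opening': 1.0002535221435154} 8.0
scene {'K': [[435.461, 0.0, 319.106], [0.0, 435.461, 236.64], [0.0, 0.0, 1.0]], 'R': [[-0.56, 0.829, 0.005], [0.623, 0.425, -0.657], [-0.547, -0.364, -0.754]], 't': [237.126, -305.265, 1336.252]}
side {'K': [[507.154, 0.0, 316.976], [0.0, 507.154, 242.431], [0.0, 0.0, 1.0]], 'R': [[0.704, -0.71, 0.009], [-0.513, -0.516, -0.686], [0.492, 0.478, -0.728]], 't': [-321.743, 395.667, 1177.225]}
wrist {'K': [[371.648, 0.0, 317.731], [0.0, 371.648, 246.942], [0.0, 0.0, 1.0]], 'hand_eye': [[0.001, -0.958, -0.287, 82.703], [1.0, 0.001, 0.0, -0.415], [-0.0, -0.287, 0.958, -188.584], [0.0, 0.0, 0.0, 1.0]]}
```

View pics/scene0.png

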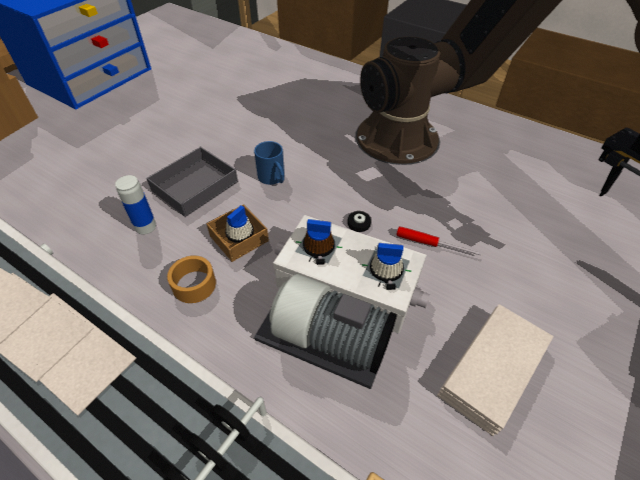

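View pics/side0.png

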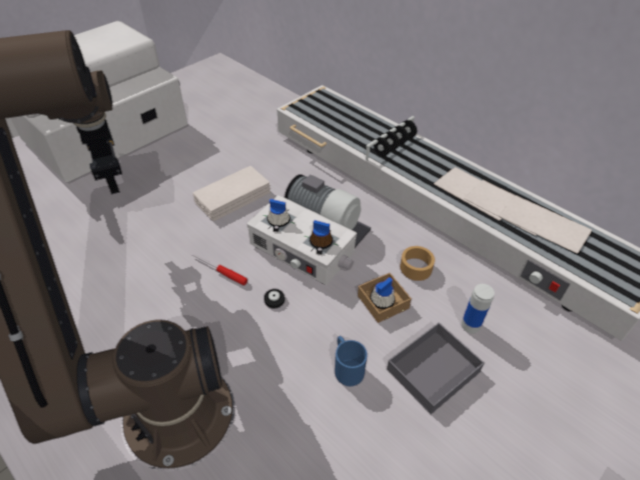

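View pics/wrist0.png

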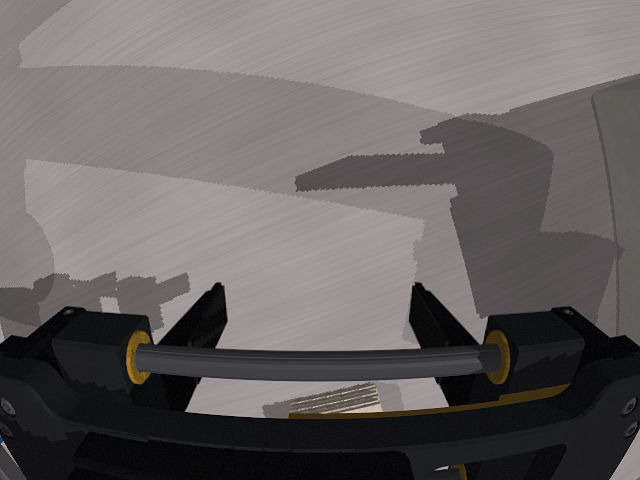

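The scene view shows the brown filter at (319,240) in the unit and the good one at (388,262). The carton with the new filter is at (238,228), the grey tray at (193,180) and the motor at (330,320). The side view shows the same objects at (320,235), (278,210), (384,292) and (435,365). The wrist view shows only bare table.

```bash
cat > h.py <<'E'
import numpy as np,cv2
from scipy.spatial.transform import Rotation as Ro
def ray(c,p):
    d=np.linalg.inv(c["K"])@[p[0],p[1],1.];R=c["R"];return -R.T@c["t"],R.T@d/np.linalg.norm(d)
def wray(c,p,s):
    K=c["K"];v=np.array([p[0]-K[0,2],p[1]-K[1,2]])/K[0,0];r=np.hypot(*v)
    d=np.array([*(v/max(r,1e-9)*np.sin(r)),np.cos(r)]);H=c["hand_eye"]
    T=Ro.from_euler("xyz",s["tcp_rot"]).as_matrix()
    return T@H[:3,3]+s["eef_pos"],T@H[:3,:3]@d
def wproj(c,X,s):
    T=Ro.from_euler("xyz",s["tcp_rot"]).as_matrix();H=c["hand_eye"]
    x=H[:3,:3].T@(T.T@(np.array(X)-s["eef_pos"])-H[:3,3]);a=np.arctan2(np.hypot(x[0],x[1]),x[2])
    return c["K"][:2,2]+c["K"][0,0]*a*x[:2]/np.hypot(x[0],x[1])
def plane(r,z): o,d=r;return o+d*(z-o[2])/d[2]
def tri(a,b):
    (o,d),(p,e)=a,b;t=np.linalg.lstsq(np.c_[d,-e],p-o,rcond=None)[0]
    A,B=o+d*t[0],p+e*t[1];return (A+B)/2,np.linalg.norm(A-B)
def blue(img):
    h=cv2.cvtColor(img,cv2.COLOR_RGB2HSV);m=cv2.inRange(h,(108,170,60),(128,255,255))
    n,l,st,ce=cv2.connectedComponentsWithStats(m);return m,l,[(ce[i],st[i],i) for i in range(1,n) if st[i,4]>60]
E
python3 - <<'E'
from h import *
np.set_printoptions(precision=1,suppress=True)
S=dict(np.load("pics/scene0.npz"));D=dict(np.load("pics/side0.npz"))
for c in (S,D):
    for b in blue(c["color"])[2]: print(b[0],b[1])
    print()
P=lambda pts,c,z:np.array([plane(ray(c,p),z)[:2] for p in pts])
print("tray",P([(149,181),(200,150),(237,176),(184,212)],S,45).tolist(),P([(389,365),(437,326),(482,363),(432,408)],D,45).tolist())
print("carton",P([(208,231),(240,207),(267,230),(234,256)],S,45).tolist())
print("deck",P([(307,220),(425,259),(405,306),(276,262)],S,100).tolist())
for n,a,b in [("old",(319,226),(321,228)),("good",(389,250),(277,205)),("new",(237,215),(385,288))]: print(n,tri(ray(S,a),ray(D,b)))
print("can,mug",P([(140,228),(270,182)],S,0))
big=[cv2.resize(S["color"][190:310,200:440],None,fx=3.3,fy=3.3,interpolation=2),cv2.resize(D["color"][190:320,230:430],None,fx=3.3,fy=3.3,interpolation=2)]
w=min(b.shape[1] for b in big);big=[cv2.resize(b,(600,300)) for b in big]
cv2.imwrite("pics/big.png",np.vstack(big)[:,:,::-1])
E
```

```text
[50.4 46.6] [   0    0  151  109 5732]
[110.3  69.4] [103  64  16  12 126]
[139.3 212.9] [123 196  30  31 523]
[237.1 217.5] [227 206  20  22 294]
[318.1 229.3] [307 220  23  20 393]
[389.3 253. ] [377 243  26  22 434]

[277.  206.5] [271 200  14  14 144]
[320.8 228.5] [314 221  15  15 168]
[384.3 287.6] [377 279  15  17 179]
[473.8 316.6] [465 305  21  22 293]

tray [[592.037720121969, -420.03837876097543], [423.2227542744248, -402.47330476505056], [448.21207433475, -244.58399367769732], [621.1516035347564, -263.3019214561755]] [[419.6544628408709, -279.91419630723965], [593.2777772206323, -295.9322201822981], [582.6693914096284, -435.2382921348953], [403.7505708823287, -417.4191950363956]]
carton [[633.8565300575632, -171.94487388312677], [531.4233180167714, -162.3288803357218], [553.7025882194376, -60.03665039924357], [656.1589156596093, -72.07026907355174]]
deck [[516.3811027367312, 29.405030312042754], [469.6256971052359, 293.5052175946432], [594.5426325097671, 310.4030264538527], [648.5056155664583, 44.78792907052002]]
old (array([557.1,  87.2, 152.3]), np.float64(2.612596485172354))
good (array([533.5, 236.6, 154.6]), np.float64(0.9132969569645569))
new (array([ 574.7, -133. ,   71. ]), np.float64(5.04485124125936))
can,mug [[ 696.9 -353.5]
 [ 380.1 -192.6]]
```

View pics/big.png

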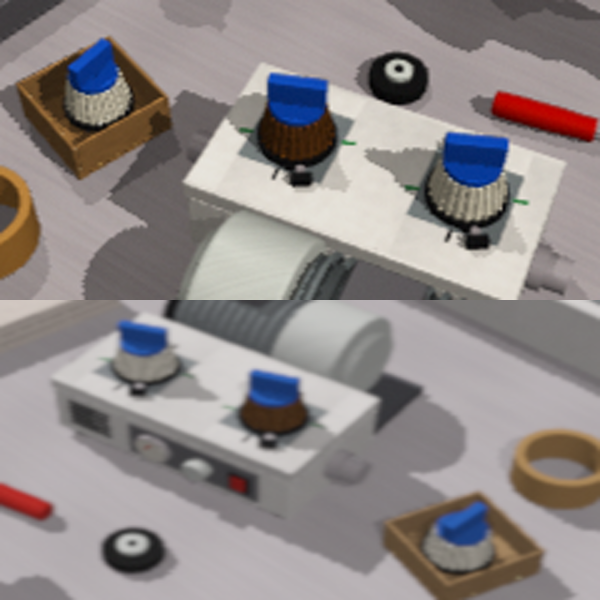

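The crops show the old filter in the right port (blue bar lying towards the green dashes) and the unit yawed about 9°. The new filter stands in its carton with its bar on a diagonal. I'll move over the old filter and look from close by.

carry_out:
  motion:
    - [-40,-28,-5,0,0]
    - [-40,-28,-5,0,0]
    - [-40,-28,-5,0,0]
    - [-40,-28,-5,0,0]
    - [-40,-28,-5,0,0]
    - [-40,-28,-5,0,0]
    - [-40,-28,-5,0,0]
    - [-40,-28,-5,0,0]
    - [-40,-28,-5,0,0]
    - [-40,-28,-5,0,0]
    - [-40,-28,-5,0,0]
    - [-40,-28,-5,0,0]

```text
t: 1.35
eef_pos: [553.6, 88.5, 254.2]
tcp_rot: [3.141, -0.0, 2.762]
ft_force: [0.9, 0.5, -0.0]
opening: 0.998
grip_force: 0.0
```

carry_out:
  motion:
    - [0,0,0,8,0]
    - [0,0,0,8,0]
    - [0,0,0,8,0]
    - [0,0,0,8,0]
    - [0,0,0,8,0]
    - [0,0,0,4,0]
    - [0,0,0,0,0]
    - [0,0,0,0,0]
    - [0,0,0,0,0]

```text
t: 2.25
eef_pos: [552.9, 90.5, 254.0]
tcp_rot: [3.142, -0.0, 1.996]
ft_force: [-0.1, 0.2, 0.4]
opening: 1.002
grip_force: 0.0
```

```bash
cat > look.py <<'E'
import sys
from cell import env
from h import *
np.set_printoptions(precision=2,suppress=True)
def look(n):
    s=env.state();c=env.read_camera("wrist")
    np.savez(f"pics/{n}.npz",pos=s["eef_pos"],rot=s["tcp_rot"],**c);cv2.imwrite(f"pics/{n}.png",c["color"][:,:,::-1])
    print("t",s["t"],s["eef_pos"],np.degrees(s["tcp_rot"]),s["joints"],"F",s["ft_force"],s["opening"]);return s,c
def bars(s,c,ztop):
    m,l,bs=blue(c["color"])
    for ce,st,i in bs:
        if st[4]<300: continue
        ys,xs=np.where(l==i);print("blob",ce,st,plane(wray(c,ce,s),ztop))
if __name__=="__main__":
    s,c=look(sys.argv[1]);bars(s,c,float(sys.argv[2]))
E
python3 look.py w1 170
```

```text
t 2.25 [552.9   90.49 253.99] [180.    -0.01 114.34] [ 0.04  0.34  1.64  0.    1.16 -0.38] F [-0.05  0.25  0.36] 1.0019551426261768
blob [372.09  65.73] [ 344   32   57   64 2578] [530.97 231.24 170.  ]
blob [325.34 243.27] [ 298  215   56   64 2386] [555.71  95.4  170.  ]
blob [264.74 388.47] [243 380  40  22 574] [563.33 -53.91 170.  ]
```

View pics/w1.png

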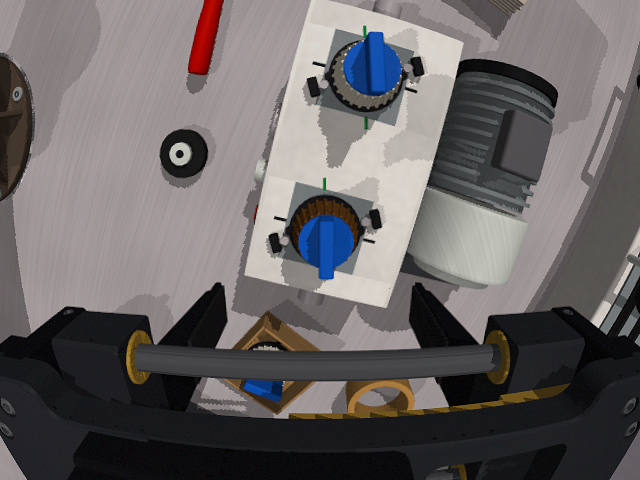

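The wrist view shows the old filter's bar vertical in the image, centred around column 326 with its lower top end at about row 278. The black dashes are at (280,218) and (369,241), and for the good port at (319,66) and (411,91).

```bash
python3 - <<'E'
from h import *
np.set_printoptions(precision=2,suppress=True)
c=dict(np.load("pics/w1.npz"));s={"eef_pos":c["pos"],"tcp_rot":c["rot"]}
f=lambda p,z:plane(wray(c,p,s),z)[:2]
m=cv2.cvtColor(c["color"],cv2.COLOR_RGB2GRAY)[170:290,255:395]
def dash(r,col):
    x0,y0,x1,y1=r;a=c["color"][y0:y1,x0:x1].astype(int)
    k=(a.max(2)<60) if col=="k" else (a[...,1]>a[...,0]+25)&(a[...,1]>a[...,2]+20)
    ys,xs=np.where(k);return (xs.mean()+x0,ys.mean()+y0,len(xs))
D={}
for n,r,col in [("ol",(272,212,288,224),"k"),("or",(362,234,377,246),"k"),("gl",(312,60,321,70),"k"),("gr",(404,86,420,96),"k"),("og",(320,174,330,192),"g"),("gg1",(361,22,370,38),"g"),("gg2",(361,116,371,132),"g")]:
    p=dash(r,col);D[n]=f(p[:2],100);print(n,p,D[n])
for a,b in (("ol","or"),("gl","gr")):
    v=D[b]-D[a];print("port",(D[a]+D[b])/2,np.hypot(*v),np.degrees(np.arctan2(v[1],v[0])))
# blue column extents per row
hsv=blue(c["color"])[0]
for r in range(216,280,6):
    xs=np.where(hsv[r,290:365])[0]+290;print(r,xs.min(),xs.max(),c["color"][r,326])
print(f((321,278),170),f((333,278),170))
E
```

```text
ol (np.float64(279.82142857142856), np.float64(218.53571428571428), 28) [516.06  82.  ]
or (np.float64(367.85), np.float64(240.0), 20) [601.36  97.52]
gl (np.float64(316.6), np.float64(63.4), 20) [487.93 228.47]
gr (np.float64(410.25), np.float64(89.60714285714286), 28) [575.48 244.15]
og (np.float64(324.0), np.float64(184.0), 39) [540.5  128.96]
gg1 (np.float64(364.0833333333333), np.float64(31.444444444444443), 36) [514.06 275.87]
gg2 (np.float64(365.9736842105263), np.float64(122.15789473684211), 38) [551.35 197.39]
port [558.71  89.76] 86.70387623198285 10.310787424422397
port [531.7  236.31] 88.93801531006989 10.155412348788797
216 318 333 [  8  53 121]
222 307 344 [ 12  75 167]
228 302 349 [ 18  78 174]
234 299 352 [ 20  80 175]
240 299 352 [ 13  78 173]
246 299 352 [ 13  78 173]
252 301 350 [ 15  77 174]
258 304 346 [  9  76 173]
264 312 339 [ 17  78 174]
270 320 333 [ 13  79 173]
276 320 332 [ 14  78 173]
[564.5   68.15] [573.12  72.04]
```

carry_out:
  motion:
    - [-2,5,10,-1,0]
    - [0,0,25,0,0]
    - [0,0,25,0,0]
    - [0,0,22,0,0]
    - [0,0,10,0,0]
    - [0,0,5,0,0.4]
    - [0,0,0,0,0.7]
    - [0,0,0,0,1]
    - [0,0,0,0,1]
    - [0,0,0,0,1]
    - [0,0,0,0,1]
    - [0,0,0,0,1]

```text
t: 3.5
eef_pos: [558.3, 90.7, 157.3]
tcp_rot: [3.141, 0.0, 2.011]
ft_force: [0.5, 0.2, -0.2]
opening: 0.47
grip_force: 0.0
```

carry_out:
  motion:
    - [0,0,0,0,1]
    - [0,0,0,0,1]
    - [0,0,0,0,1]
    - [0,0,0,0,1]
    - [0,0,0,0,1]
    - [0,0,0,0,1]
    - [0,0,0,0,1]
    - [0,0,0,0,1]

```text
t: 4.3
eef_pos: [558.3, 90.7, 157.0]
tcp_rot: [3.142, -0.0, 2.011]
ft_force: [-0.2, -1.1, -0.5]
opening: 0.001
grip_force: 0.0
```

```bash
python3 - <<'E'
from cell import env
from h import *
from look import look
look("w2")
P=[]
for n in ("scene","side"):
    c=env.read_camera(n)["color"];y,x=((150,230) if n=="scene" else (150,230));P.append(cv2.resize(c[y:y+130,x:x+180],None,fx=2.2,fy=2.2,interpolation=2))
w=cv2.imread("pics/w2.png")[:,:,::-1]
w=cv2.resize(w[150:420,170:470],(792,290*2-280));
cv2.imwrite("pics/w2c.png",np.vstack([np.hstack(P),w])[:,:,::-1])
E
```

```text
t 4.3 [558.3   90.73 157.03] [180.    -0.   115.24] [ 0.04  0.45  1.75  0.    0.94 -0.4 ] F [-0.17 -1.09 -0.47] 0.0011186953053950923
```

View pics/w2c.png

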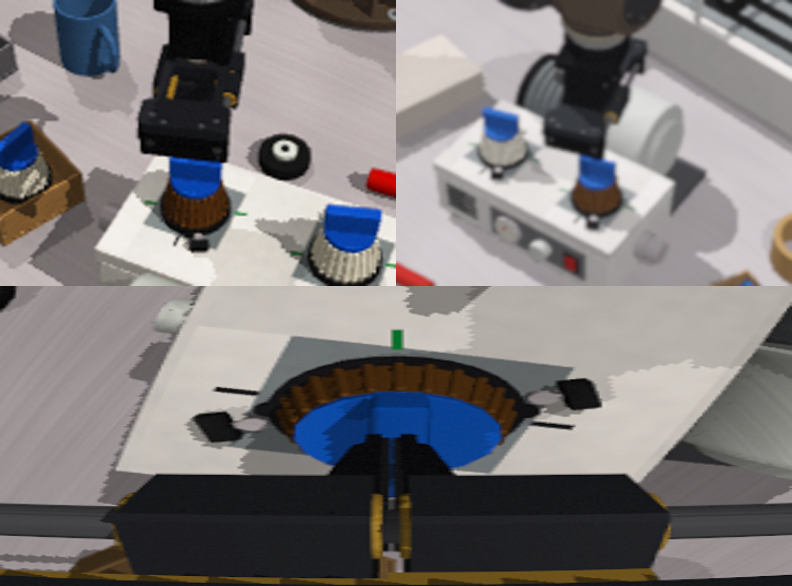

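carry_out:
  motion:
    - [0,0,0,-4,1]
    - [0,0,0,-4,1]
    - [0,0,0,-4,1]
    - [0,0,0,0,1]

```text
t: 4.85
eef_pos: [558.3, 90.7, 157.0]
tcp_rot: [3.142, -0.0, 2.222]
ft_force: [0.2, 0.4, 0.1]
opening: 0.005
grip_force: 0.0
```

```bash
python3 - <<'E'
from cell import env
from h import *
from look import look
s,_=look("w3");print(s["moment"],s["grip_force"])
w=cv2.imread("pics/w3.png")
cv2.imwrite("pics/w3c.png",cv2.resize(w[190:370,210:430],None,fx=3.3,fy=3.3,interpolation=2))
E
```

```text
t 4.85 [558.29  90.69 157.03] [180.    -0.   127.29] [ 0.04  0.45  1.75  0.    0.94 -0.61] F [0.17 0.42 0.13] 0.004791890291144612
[-0.06  0.04  0.02] 0.0
```

View pics/w3c.png

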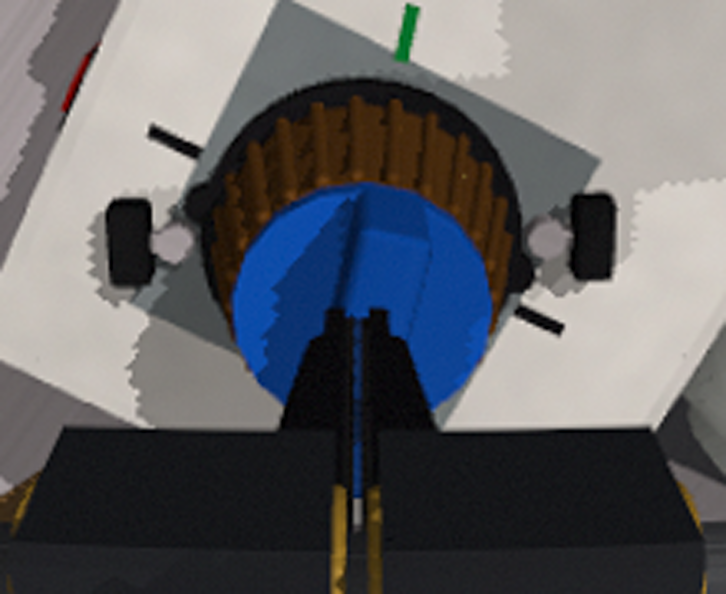

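The fingers have shut above the bar: the bar, at crop (395,235), did not turn with the tool. So a height must be wrong, and I'll check it by triangulating from the views I already have.

```bash
python3 - <<'E'
from h import *
np.set_printoptions(precision=1,suppress=True)
S=dict(np.load("pics/scene0.npz"));D=dict(np.load("pics/side0.npz"))
W={}
for n in ("w1","w3"):
    c=dict(np.load(f"pics/{n}.npz"));W[n]=(c,{"eef_pos":c["pos"],"tcp_rot":c["rot"]})
wr=lambda n,p:wray(W[n][0],p,W[n][1])
cr=lambda x,y:(210+x/3.3,190+y/3.3)
print("right dash",tri(wr("w1",(367.85,240)),wr("w3",cr(540,321))))
print("left dash",tri(wr("w1",(279.8,218.5)),wr("w3",cr(176,141))))
print("green",tri(wr("w1",(324,184)),wr("w3",cr(407,33))))
print("scene/side deck left-front etc: green old", tri(ray(S,(200+246/2.5,190+129/2.5)),ray(D,(230+320/3,190+(432-300)/2.31))))
# bar top edges scene/side
print("old top",tri(ray(S,(319,221)),ray(D,(321.5,222))),"good top",tri(ray(S,(390,244.5)),ray(D,(277.5,201))))
print("wheel",plane(ray(S,(359,220)),0),plane(wr("w1",(183,153)),22), "tape",plane(wr("w1",(380,395)),48))
p=wr("w1",(327,278));print([plane(p,z) for z in (145,150,170)])
print("bar far end w1 vs scene",)
for z in (140,150,160,170):print(z,wproj(*[W["w3"][0],plane(p,z),W["w3"][1]]))
E
```

```text
right dash (array([599.2,  99.4, 109. ]), np.float64(0.15996040703935244))
left dash (array([516.2,  81.5,  97.4]), np.float64(0.4490036360961101))
green (array([540.4, 129.3, 101.6]), np.float64(0.42347083027980154))
scene/side deck left-front etc: green old (array([575.7,  45.1,  93.6]), np.float64(5.426028119927914))
old top (array([560.5,  89.2, 171.4]), np.float64(2.8756794684835665)) good top (array([534. , 235.5, 170.6]), np.float64(1.2888627453575734))
wheel [365.7  83.1   0. ] [379.   89.4  22. ] tape [730.  -98.9  48. ]
[array([573.5,  61.4, 145. ]), array([572.5,  63.2, 150. ]), array([568.8,  70.1, 170. ])]
bar far end w1 vs scene
140 [309.9 330.6]
150 [310.5 333.2]
160 [311.3 336. ]
170 [312.1 339.1]
```

The deck (about 100) and the bar top (about 171) are as specified. The fingertips appear in the wrist image about 20 mm shorter than stated, since row 284 at the pad edge means tool z ≈ -13. I'll open, turn back, go lower and regrip.

carry_out:
  motion:
    - [0,0,0,4,0]
    - [0,0,0,4,0]
    - [0,0,0,4,0]
    - [0,0,0,0,0]
    - [0,0,0,0,0]
    - [0,0,0,0,0]
    - [0,0,0,0,0]
    - [0,0,6,0,0]
    - [0,0,6,0,0]
    - [0,0,5,0,0]
    - [0,0,0,0,1]
    - [0,0,0,0,1]

```text
t: 6.1
eef_pos: [558.3, 90.7, 139.8]
tcp_rot: [-3.141, -0.0, 2.011]
ft_force: [0.1, 0.2, -0.1]
opening: 0.727
grip_force: 0.0
```

carry_out:
  motion:
    - [0,0,0,0,1]
    - [0,0,0,0,1]
    - [0,0,0,0,1]
    - [0,0,0,0,1]
    - [0,0,0,0,1]
    - [0,0,0,0,1]
    - [0,0,0,0,1]
    - [0,0,0,0,1]
    - [0,0,0,0,1]

```text
t: 7.0
eef_pos: [558.3, 90.8, 140.0]
tcp_rot: [3.141, -0.0, 2.011]
ft_force: [-0.3, 0.6, -0.8]
opening: 0.124
grip_force: 30.0
```

Gripped at 11.8 mm opening. Now turning anticlockwise.

carry_out:
  motion:
    - [0,0,0,-6,1]
    - [0,0,0,-8,1]
    - [0,0,0,-8,1]
    - [0,0,0,-8,1]
    - [0,0,0,-8,1]
    - [0,0,0,-8,1]
    - [0,0,0,-8,1]
    - [0,0,0,-8,1]
    - [0,0,0,-8,1]
    - [0,0,0,-4,1]
    - [0,0,0,-3,1]
    - [0,0,0,0,1]

```text
t: 8.2
eef_pos: [558.6, 90.2, 140.0]
tcp_rot: [-3.141, 0.0, -2.927]
ft_force: [0.8, -2.4, -2.0]
opening: 0.125
grip_force: 30.0
```

```bash
python3 - <<'E'
from cell import env
s=env.state();print(s["eef_pos"],s["tcp_rot"]*57.2958,s["ft_force"],s["moment"],s["joints"],s["opening"])
E
```

```text
[558.59330521  90.23416177 139.97678586] [-1.79957658e+02  2.41620909e-02 -1.67719535e+02] [ 0.8143635  -2.37721008 -2.04419759] [-0.74268009 -0.47408094 -0.09333156] [ 4.37669822e-02  4.68939410e-01  1.76747610e+00 -8.36695775e-04
  9.04636091e-01 -1.74084791e+00] 0.12512869223360895
```

carry_out:
  motion:
    - [0,0,0,-1.5,1]
    - [0,0,0,-1.5,1]
    - [0,0,0,0,1]

```text
t: 8.5
eef_pos: [559.0, 90.3, 140.3]
tcp_rot: [-3.141, 0.002, -2.875]
ft_force: [3.8, -5.1, -0.8]
opening: 0.125
grip_force: 30.2
```

```bash
python3 - <<'E'
from cell import env
s=env.state();print(s["eef_pos"],s["tcp_rot"]*57.2958,s["ft_force"],s["moment"],s["opening"])
E
```

```text
[559.02318686  90.31079646 140.29038879] [-1.79950728e+02  8.75395695e-02 -1.64726095e+02] [ 3.7505246  -5.07291238 -0.76360645] [-1.1344054  -0.76088539 -0.25300648] 0.1254776675941901
```

At the open stop (moment z is rising). Backing off slightly, then lifting.

carry_out:
  motion:
    - [0,0,0,2,1]
    - [0,0,-4,0,1]
    - [0,0,-6,0,1]
    - [0,0,-10,0,1]

```text
t: 8.9
eef_pos: [557.8, 91.0, 160.3]
tcp_rot: [3.141, -0.001, -2.91]
ft_force: [0.1, -0.2, -1.8]
opening: 0.124
grip_force: 30.0
```

carry_out:
  motion:
    - [0,0,-20,0,1]
    - [0,0,-20,0,1]
    - [0,0,-20,0,1]
    - [0,0,-10,8,1]
    - [0,0,0,8,1]
    - [0,0,0,8,1]
    - [0,0,0,8,1]

```text
t: 9.6
eef_pos: [558.1, 91.2, 231.1]
tcp_rot: [3.141, 0.0, 2.809]
ft_force: [-0.3, -0.0, -2.1]
opening: 0.122
grip_force: 30.0
```

carry_out:
  motion:
    - [-4,-18,0,0,1]
    - [-8,-36,0,0,1]
    - [-8,-36,0,0,1]
    - [-8,-36,0,0,1]
    - [-8,-36,0,0,1]
    - [-8,-36,0,0,1]
    - [-8,-36,0,0,1]
    - [-8,-36,0,0,1]
    - [-8,-36,0,0,1]
    - [-8,-36,0,0,1]
    - [-8,-36,0,0,1]
    - [-8,-36,0,0,1]

```text
t: 10.8
eef_pos: [512.1, -331.9, 231.0]
tcp_rot: [3.141, 0.001, 2.815]
ft_force: [0.1, 0.3, -2.1]
opening: 0.122
grip_force: 30.0
```

carry_out:
  motion:
    - [-4,-18,0,0,1]
    - [0,0,0,0,1]
    - [0,0,0,0,1]
    - [0,0,0,0,1]

```text
t: 11.2
eef_pos: [510.5, -347.9, 230.3]
tcp_rot: [3.141, 0.0, 2.815]
ft_force: [0.7, -0.3, -3.1]
opening: 0.124
grip_force: 30.0
```

```bash
python3 - <<'E'
from cell import env
from h import *
from look import look
look("w4")
P=[]
S=env.read_camera("scene")["color"][110:260,100:300];D=env.read_camera("side")["color"][230:430,340:540]
P=[cv2.resize(cv2.imread("pics/w4.png")[:,:,::-1],(460,345)),cv2.resize(np.vstack([S,D]),(340,595))]
P[0]=np.vstack([P[0],np.zeros((250,460,3),np.uint8)])
cv2.imwrite("pics/w4c.png",np.hstack(P)[:,:,::-1])
E
```

```text
t 11.2 [ 510.54 -347.86  230.33] [179.97   0.   161.31] [-0.71  0.45  1.53  0.    1.16 -1.95] F [ 0.66 -0.28 -3.14] 0.1236372093821804
```

View pics/w4c.png

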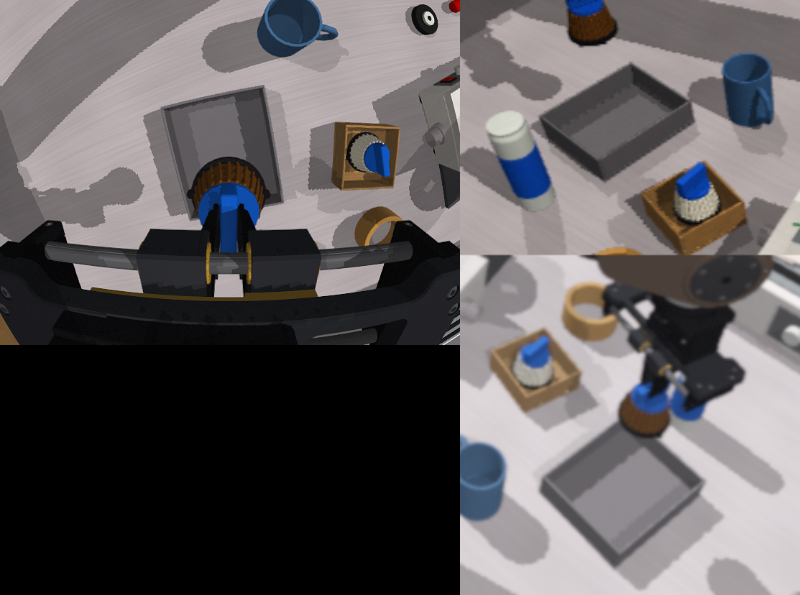

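The composite shows the filter held upright. In wrist-crop pixels the tray rim corners are at (162,108), (264,87), (283,198) and about (188,215). The carton corners are at (335,122), (400,127), (396,190) and (333,187), with the new filter's bar around (381,160).

```bash
python3 - <<'E'
from h import *
np.set_printoptions(precision=1,suppress=True)
c=dict(np.load("pics/w4.npz"));s={"eef_pos":c["pos"],"tcp_rot":c["rot"]}
f=lambda p,z:plane(wray(c,np.array(p)*640/460,s),z)[:2]
T=np.array([f(p,45) for p in [(162,108),(264,87),(283,198),(188,215)]]);print(T,T.mean(0),np.linalg.norm(np.roll(T,-1,0)-T,axis=1))
C=np.array([f(p,45) for p in [(335,122),(400,127),(396,190),(333,187)]]);print(C,C.mean(0),np.linalg.norm(np.roll(C,-1,0)-C,axis=1))
S=dict(np.load("pics/scene0.npz"));D=dict(np.load("pics/side0.npz"))
S2=lambda x,y:(100+(x-460)*200/340,110+y*150/255);D2=lambda x,y:(340+(x-460)*200/340,230+(y-255)*200/340)
for a,b in [((541,120),(703,483)),((631,65),(618,562)),((693,105),(541,486)),((605,178),(624,427))]:
    r=tri(ray(S,S2(*a)),ray(D,D2(*b)));print("tray cnr",r)
E
```

```text
[[ 411.2 -413.4]
 [ 430.3 -268.9]
 [ 595.7 -289.1]
 [ 575.7 -436. ]] [ 503.2 -351.9] [145.7 166.6 148.3 166.1]
[[ 507.8 -181.6]
 [ 546.4  -66.7]
 [ 651.8  -91.5]
 [ 605.2 -207.8]] [ 577.8 -136.9] [121.2 108.3 125.2 100.9]
tray cnr (array([ 587.4, -436.4,   35. ]), np.float64(2.2385549507200198))
tray cnr (array([ 406.3, -420.5,   32.6]), np.float64(0.5755115143709556))
tray cnr (array([ 422.7, -272.7,   28.1]), np.float64(4.535507642528801))
tray cnr (array([ 604.5, -292.1,    4.7]), np.float64(4.870052367122522))
```

carry_out:
  motion:
    - [3,-6,10,0,1]
    - [0,0,20,0,1]
    - [0,0,25,0,1]
    - [0,0,25,0,1]
    - [0,0,25,0,1]
    - [0,0,25,0,1]
    - [0,0,20,0,1]
    - [0,0,10,0,1]
    - [0,0,5,0,1]
    - [0,0,0,0,1]

```text
t: 12.35
eef_pos: [505.4, -353.9, 64.8]
tcp_rot: [3.141, -0.0, 2.814]
ft_force: [0.0, 0.0, -2.4]
opening: 0.127
grip_force: 30.0
```

carry_out:
  motion:
    - [0,0,3,0,1]
    - [0,0,2,0,1]
    - [0,0,1,0,1]
    - [0,0,1,0,1]
    - [0,0,0,0,1]

```text
t: 12.85
eef_pos: [505.5, -353.9, 58.0]
tcp_rot: [3.142, 0.0, 2.814]
ft_force: [0.1, 0.0, -2.2]
opening: 0.122
grip_force: 30.0
```

carry_out:
  motion:
    - [0,0,0.7,0,1]
    - [0,0,0.7,0,1]
    - [0,0,0.7,0,1]
    - [0,0,0,0,1]

```text
t: 13.25
eef_pos: [505.9, -354.3, 57.7]
tcp_rot: [-3.141, 0.002, 2.814]
ft_force: [-2.4, 3.7, 15.1]
opening: 0.124
grip_force: 30.0
```

Contact with the tray floor. I'll ease off, release gently and rise.

carry_out:
  motion:
    - [0,0,-1.5,0,1]
    - [0,0,0,0,1]
    - [0,0,0,0,0.7]
    - [0,0,0,0,0.5]
    - [0,0,0,0,0.3]
    - [0,0,0,0,0]
    - [0,0,0,0,0]
    - [0,0,-10,0,0]
    - [0,0,-25,0,0]
    - [0,0,-30,0,0]
    - [0,0,-30,0,0]
    - [0,0,-30,0,0]

```text
t: 14.45
eef_pos: [505.4, -353.8, 184.4]
tcp_rot: [-3.142, 0.0, 2.814]
ft_force: [-0.7, -0.5, 0.8]
opening: 0.911
grip_force: 0.0
```

```bash
python3 - <<'E'
from cell import env
from h import *
np.set_printoptions(precision=1,suppress=True)
from look import look,bars
s,c=look("w5");bars(s,c,88)
f=lambda p:plane(wray(c,p,s),z)
S=env.read_camera("scene");D=env.read_camera("side")
for q in (S,D):
    for b in blue(q["color"])[2]: print(b[0],b[1])
E
```

```text
t 14.45 [ 505.4  -353.85  184.4 ] [-180.      0.03  161.24] [-0.72  0.49  1.59  0.    1.06 -1.96] F [-0.65 -0.52  0.78] 0.9109520109026353
blob [553.3  234.36] [ 533  209   39   53 1531] [ 565.9  -146.31   88.  ]
blob [317.64 236.95] [ 292  210   53   62 2242] [ 500.   -352.37   88.  ]
blob [378.97 390.6 ] [356 380  54  32 945] [ 664.9  -345.41   88.  ]
[44.43 47.34] [   0    0  138  109 5361]
[110.26  69.42] [103  64  16  12 126]
[189.08 165.76] [179 156  20  19 271]
[139.26 212.88] [123 196  30  31 523]
[237.21 217.49] [227 206  20  22 292]
[389.25 252.99] [377 243  26  22 434]
[276.85 206.42] [270 200  14  13 137]
[384.34 287.52] [377 279  15  16 166]
[438.26 357.32] [429 349  19  18 254]
```

carry_out:
  motion:
    - [0.5,25,-4,0,0]
    - [0.5,30,-4,0,0]
    - [0.5,30,-4,0,0]
    - [0.5,30,-4,0,0]
    - [0.5,30,-4,0,0]
    - [0.5,30,-4,0,0]
    - [0.5,30,-4,0,0]
    - [1,25,-2,0,0]
    - [0,0,0,0,0]
    - [0,0,0,0,0]
    - [0,0,0,0,0]

```text
t: 15.7
eef_pos: [574.8, -135.4, 211.9]
tcp_rot: [-3.142, -0.001, 2.814]
ft_force: [-0.2, -0.1, -0.2]
opening: 0.999
grip_force: 0.0
```

```bash
python3 - <<'E'
from h import *
from look import look,bars
s,c=look("w6");bars(s,c,88)
w=c["color"]
cv2.imwrite("pics/w6c.png",cv2.resize(w[130:400,150:490],None,fx=2,fy=2,interpolation=2)[:,:,::-1])
E
```

```text
t 15.7 [ 574.8  -135.4   211.87] [-180.     -0.05  161.21] [-0.34  0.42  1.62 -0.    1.09 -1.59] F [-0.17 -0.12 -0.21] 0.99872773626537
blob [324.6  228.13] [ 300  204   49   56 1868] [ 570.75 -128.02   88.  ]
blob [102.02 236.8 ] [  84  214   39   50 1369] [ 506.89 -336.5    88.  ]
```

View pics/w6c.png

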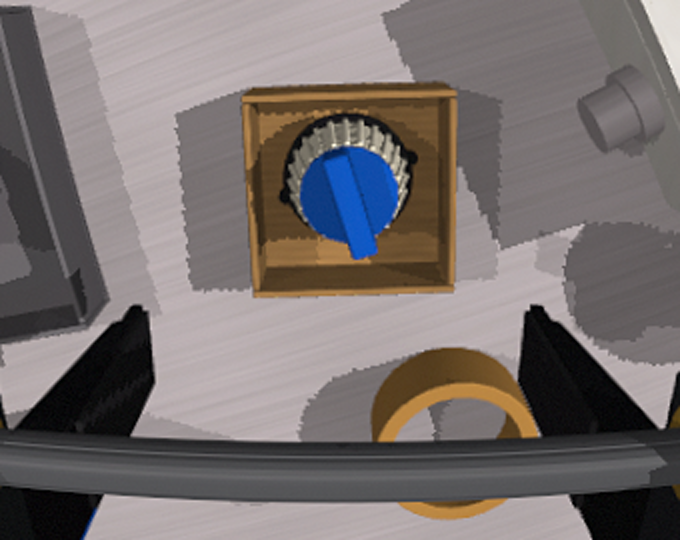

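The bar's top face runs from crop (336,154) to (363,257), with the flange in the carton's upper middle.

```bash
python3 - <<'E'
from h import *
np.set_printoptions(precision=2,suppress=True)
c=dict(np.load("pics/w6.npz"));s={"eef_pos":c["pos"],"tcp_rot":c["rot"]}
f=lambda x,y:plane(wray(c,(150+x/2,130+y/2),s),88)[:2]
a,b=f(336,154),f(363.5,257);v=a-b;print(a,b,(a+b)/2,np.hypot(*v),np.degrees(np.arctan2(v[1],v[0])))
a,b=f(325,157),f(350,260);v=a-b;print(np.degrees(np.arctan2(v[1],v[0])),np.hypot(*v))
a,b=f(347,151),f(377,253);v=a-b;print(np.degrees(np.arctan2(v[1],v[0])),np.hypot(*v))
m,l,bs=blue(c["color"]);i=max(bs,key=lambda b:b[1][4])[2];
q=(bs[0][0])
E
```

```text
[ 551.3  -127.46] [ 599.04 -130.79] [ 575.17 -129.12] 47.854169277419125 176.00961801268906
174.49191444834005 47.63765965686284
177.6590928874013 47.66244055704774
```

carry_out:
  motion:
    - [2,6,10,0,0]
    - [0,0,20,-7.5,0]
    - [0,0,25,-7.5,0]
    - [0,0,25,0,0]
    - [0,0,25,0,0]
    - [0,0,25,0,0]
    - [0,0,15,0,0]
    - [0,0,9,0,0.4]
    - [0,0,0,0,0.7]
    - [0,0,0,0,1]
    - [0,0,0,0,1]
    - [0,0,0,0,1]

```text
t: 16.95
eef_pos: [575.6, -128.5, 59.2]
tcp_rot: [-3.141, 0.001, 3.076]
ft_force: [-0.0, 0.9, -0.6]
opening: 0.637
grip_force: 0.0
```

carry_out:
  motion:
    - [0,0,0,0,1]
    - [0,0,0,0,1]
    - [0,0,0,0,1]
    - [0,0,0,0,1]
    - [0,0,0,0,1]
    - [0,0,0,0,1]
    - [0,0,0,0,1]

```text
t: 17.65
eef_pos: [575.2, -128.4, 58.3]
tcp_rot: [3.141, -0.0, 3.076]
ft_force: [-0.2, 0.5, 0.6]
opening: 0.125
grip_force: 30.0
```

carry_out:
  motion:
    - [0,0,-5,0,1]
    - [0,0,-15,0,1]
    - [0,0,-25,0,1]
    - [0,0,-30,0,1]
    - [0,0,-30,0,1]
    - [0,0,-30,0,1]
    - [0,0,-25,0,1]
    - [0,0,-12,0,1]

```text
t: 18.45
eef_pos: [575.6, -128.5, 232.9]
tcp_rot: [-3.141, 0.003, 3.076]
ft_force: [-0.5, 0.1, -1.2]
opening: 0.122
grip_force: 29.9
```

carry_out:
  motion:
    - [2,15,0,0,1]
    - [4,27,0,0,1]
    - [4,28,0,0,1]
    - [4,28,0,0,1]
    - [4,28,0,0,1]
    - [4,28,0,0,1]
    - [4,28,0,0,1]
    - [3,20,0,0,1]
    - [2,15,0,0,1]
    - [0,0,0,-7,1]
    - [0,0,0,-7,1]
    - [0,0,0,0,1]

```text
t: 19.65
eef_pos: [558.1, 90.6, 229.5]
tcp_rot: [3.141, -0.001, -2.961]
ft_force: [-0.1, -0.1, -0.9]
opening: 0.124
grip_force: 29.9
```

```bash
python3 - <<'E'
from h import *
from look import look
s,c=look("w7")
T=Ro.from_euler("xyz",s["tcp_rot"]).as_matrix()
print("to go (tool)",T.T@(np.array([558.7,90.0,s["eef_pos"][2]])-s["eef_pos"]))
w=c["color"]
cv2.imwrite("pics/w7c.png",cv2.resize(w[130:400,150:490],None,fx=2,fy=2,interpolation=2)[:,:,::-1])
E
```

```text
t 19.65 [558.07  90.57 229.54] [ 179.98   -0.08 -169.65] [ 0.04  0.37  1.66  0.    1.11 -1.71] F [-0.08 -0.07 -0.87] 0.12380947784604879
to go (tool) [-0.52 -0.67 -0.  ]
```

View pics/w7c.png

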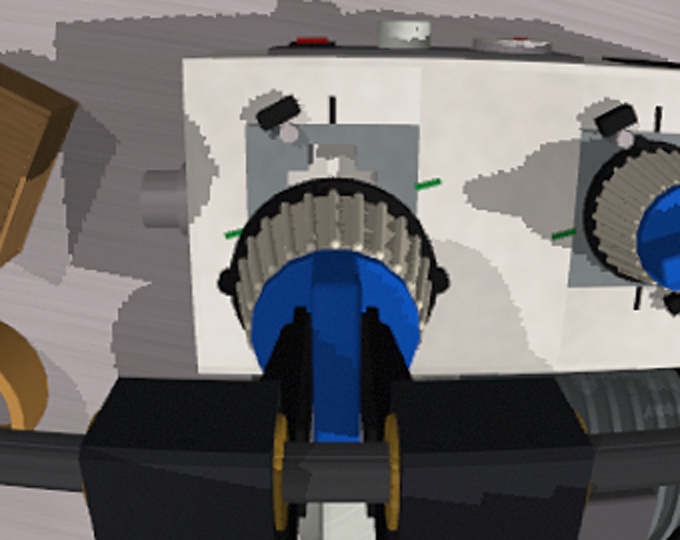

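The wrist view shows the slot and dash at column 332 and the filter centred at about 333, so they are aligned. Lowering.

carry_out:
  motion:
    - [-0.5,-0.7,10,0,1]
    - [0,0,20,0,1]
    - [0,0,20,0,1]
    - [0,0,12,0,1]
    - [0,0,6,0,1]
    - [0,0,4,0,1]
    - [0,0,3,0,1]
    - [0,0,0,0,1]

```text
t: 20.5
eef_pos: [559.3, 89.6, 155.5]
tcp_rot: [3.142, 0.0, -2.963]
ft_force: [0.2, -0.1, -1.7]
opening: 0.121
grip_force: 29.9
```

carry_out:
  motion:
    - [0,0,3,0,1]
    - [0,0,3,0,1]
    - [0,0,3,0,1]
    - [0,0,0,0,1]

```text
t: 20.9
eef_pos: [559.0, 89.6, 146.1]
tcp_rot: [3.141, -0.001, -2.963]
ft_force: [-0.4, 0.7, -2.1]
opening: 0.124
grip_force: 29.9
```

Entering the port freely.

carry_out:
  motion:
    - [0,0,3,0,1]
    - [0,0,2,0,1]
    - [0,0,1,0,1]
    - [0,0,0.5,0,1]
    - [0,0,0,0,1]

```text
t: 21.4
eef_pos: [559.3, 89.4, 140.5]
tcp_rot: [-3.141, 0.001, -2.963]
ft_force: [-1.0, -1.1, 4.5]
opening: 0.121
grip_force: 29.9
```

carry_out:
  motion:
    - [0,0,0.2,4,1]
    - [0,0,0,8,1]
    - [0,0,0,8,1]
    - [0,0,0,8,1]
    - [0,0,0,8,1]
    - [0,0,0,8,1]
    - [0,0,0,7,1]
    - [0,0,0,6,1]
    - [0,0,0,6,1]
    - [0,0,0,6,1]
    - [0,0,0,5,1]
    - [0,0,0,0,1]

```text
t: 22.6
eef_pos: [559.9, 89.9, 140.2]
tcp_rot: [3.14, 0.0, 2.027]
ft_force: [1.4, 2.0, 2.7]
opening: 0.125
grip_force: 30.0
```

```bash
python3 - <<'E'
from cell import env
s=env.state();print(s["eef_pos"],s["tcp_rot"]*57.2958,s["ft_force"],s["moment"],s["opening"])
E
```

```text
[559.90191521  89.87646215 140.15684267] [1.79882029e+02 1.67433378e-02 1.16153160e+02] [1.35467994 2.00794543 2.69924812] [ 0.39282962 -0.39669823 -0.1527803 ] 0.12497459968742311
```

carry_out:
  motion:
    - [0,0,0,1.5,1]
    - [0,0,0,1.5,1]
    - [0,0,0,0,1]

```text
t: 22.9
eef_pos: [559.9, 89.7, 140.2]
tcp_rot: [3.14, 0.001, 1.976]
ft_force: [3.9, 2.8, 4.3]
opening: 0.122
grip_force: 30.0
```

```bash
python3 - <<'E'
from cell import env
s=env.state();print(s["eef_pos"],s["tcp_rot"]*57.2958,s["ft_force"],s["moment"],s["opening"])
E
```

```text
[559.86429053  89.71548056 140.17070759] [1.79891477e+02 2.86505996e-02 1.13229594e+02] [3.88028305 2.80269804 4.31525009] [ 0.54242964 -0.99323516  0.11090284] 0.12238669140032964
```

carry_out:
  motion:
    - [0,0,0,2,1]
    - [0,0,0,0,1]

```text
t: 23.1
eef_pos: [560.2, 89.5, 140.3]
tcp_rot: [3.139, 0.001, 1.942]
ft_force: [5.2, 1.7, 5.3]
opening: 0.122
grip_force: 30.1
```

```bash
python3 - <<'E'
from cell import env
s=env.state();print(s["eef_pos"],s["tcp_rot"]*57.2958,s["ft_force"],s["moment"],s["opening"])
E
```

```text
[560.20730807  89.53729384 140.27516572] [1.79857342e+02 6.01920101e-02 1.11255311e+02] [5.20823045 1.69134658 5.30019539] [ 0.2668415  -1.18057189  0.35518307] 0.12249426992933372
```

At the locked stop (the moment is building). Relaxing, releasing and rising, then a look.

carry_out:
  motion:
    - [0,0,0,-2,1]
    - [0,0,0,-1,0.7]
    - [0,0,0,0,0.5]
    - [0,0,0,0,0]
    - [0,0,0,0,0]
    - [0,0,0,0,0]
    - [0,0,-8,0,0]
    - [0,0,-20,0,0]
    - [0,0,-30,0,0]
    - [0,0,-30,0,0]
    - [0,0,-26,0,0]
    - [0,0,0,0,0]

```text
t: 24.3
eef_pos: [560.3, 89.7, 257.7]
tcp_rot: [3.136, 0.002, 1.994]
ft_force: [0.3, 0.0, -0.3]
opening: 0.973
grip_force: 0.0
```

```bash
python3 - <<'E'
from h import *
from look import look,bars
from cell import env
s,c=look("w8");bars(s,c,170)
d=dict(np.load("pics/w1.npz"));s1={"eef_pos":d["pos"],"tcp_rot":d["rot"]};print("at start:");bars(s1,d,170)
S=env.read_camera("scene");D=env.read_camera("side")
print([np.round(b[0],1) for b in blue(S["color"])[2]],[np.round(b[0],1) for b in blue(D["color"])[2]])
w=c["color"];q=[cv2.resize(w[0:300,200:480],(400,430)),cv2.resize(S["color"][130:290,160:440],(400,230)),cv2.resize(D["color"][190:430,240:520],(400,343))]
r=np.vstack(q[1:]);a=np.zeros((573,400,3),np.uint8);a[:430]=q[0]
cv2.imwrite("pics/w8c.png",np.hstack([a,r])[:,:,::-1])
E
```

```text
t 24.3 [560.31  89.7  257.74] [179.67   0.13 114.24] [ 0.04  0.35  1.62  0.    1.17 -0.38] F [ 0.31  0.   -0.3 ] 0.9730311136150328
blob [362.42  61.34] [ 334   28   58   63 2520] [531.53 231.28 170.  ]
blob [316.39 239.73] [ 290  212   54   63 2341] [556.7   93.42 170.  ]
at start:
blob [372.09  65.73] [ 344   32   57   64 2578] [530.97 231.24 170.  ]
blob [325.34 243.27] [ 298  215   56   64 2386] [555.71  95.4  170.  ]
blob [264.74 388.47] [243 380  40  22 574] [563.33 -53.91 170.  ]
[array([50.3, 46.5]), array([110.2,  69.4]), array([188.9, 165.7]), array([139.3, 212.9]), array([317.3, 229. ]), array([389.3, 253. ])] [array([277. , 206.5]), array([321.1, 228.2]), array([473.8, 316.6]), array([438.5, 357.4])]
```

View pics/w8c.png

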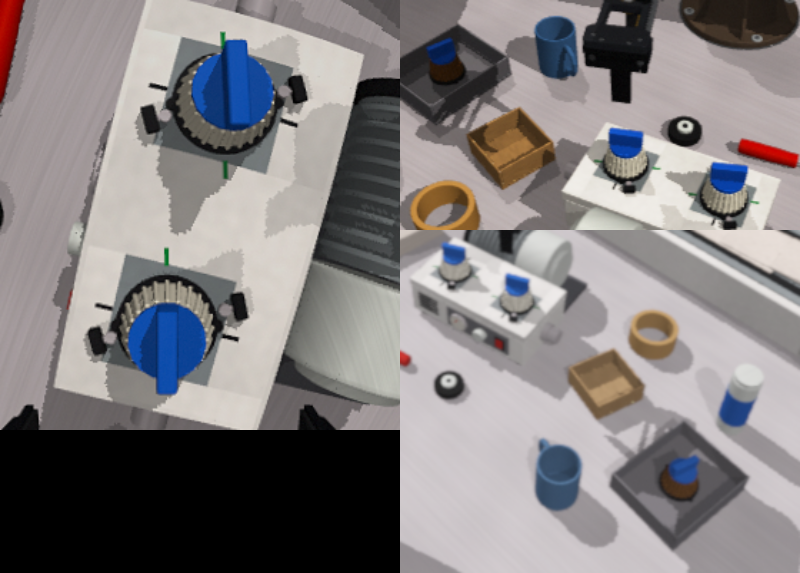

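The new filter is home, with its bar on the green dash in line with the good one. The old filter stands upright in the tray, the carton is empty and the bystanders have not moved.

```bash
python3 -c "
from cell import env
print(env.job_done())"
```

```text
the job is handed in; nothing more can be done
None
```

The job is handed in at about 24 s: the clogged filter stands upright in the used tray, the new filter is home and turned to its locked stop in the right port, and the good filter and bystanders are untouched; one early grasp closed above the bar and was redone about 17 mm lower.

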